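# Make up the bonding kit and the soldering kit

### The arm

A 6-joint arm with a two-finger parallel gripper is mounted at the origin on the work surface; the furniture and walls round the work are solid. World frame = base frame: x ahead of the robot, y to its left, z up, the work surface at z = 0. Lengths are in mm, angles in rad, forces in N, time in s.
With the tool pointing down it reaches from about 375 to 825 mm from the base axis. Payload 5.5 kg.
Tool frame: the origin (TCP) lies on the centre line of the jaws, within the pads' length; the fingertips stand 25 mm ahead of it and the grasp point (between the pads) lies 6 mm ahead of it; z points along the fingers, y is the line along which they close (so a half turn about z gives the same grasp; the last joint's range is limited). The gripper opens to 85 mm and grips with 20 to 120 N. Pads are 22 mm wide; open, the fingers measure 114 mm over their backs; the gripper's body (76 mm by 85 mm) begins 54 mm behind the grasp point. The pads swing forward as they close: fully open they stand 13 mm farther back than shut.
Start: joints at [1.333, 0.314, -0.047, 1.21, 0, 1.571], TCP at [141.336, 583.112, 256.299] pointing down, gripper open.
Joint ranges: [-2.67, 2.67], [-0.69, 1.73], [-1.03, 1.25], [-2.08, 2.16], [-1.42, 1.45], [-3.14, 3.14]. Speed limits (rad/s): [2.39, 2.39, 3.01, 3.14, 3.14, 3.14].

### API

Orientations are given as a rotation vector (axis times angle).
In Python, from plant import bot, imaging gives the robot as it stands.
- The arm moves only by the shell command python3 -m crank 'ROWS' [FORCE]. ROWS is JSON, a list of rows, each an object with "gripper": the opening, from 0 (shut) to 1 (fully open); "travel": the shift along the tool's x, y, z in units of 60 mm (1.0 is 60 mm), a list of three; "rot": the turn, a rotation vector about the tool's x, y, z in units of 10 degrees (1.0 is 10 degrees), a list of three. In form: [{"gripper": gripper, "travel": [tx, ty, tz], "rot": [rx, ry, rz]}, ...]. A call has 1 to 10 rows; each row shifts and turns the commanded pose from where the row before left it, along the tool's axes as they then stand; what a row does not reach is not made up. A row lasts 1/8 s, in which the tool goes at most 62.5 mm and 10.7 degrees, less where a joint would pass 70% of its speed; a pose out of reach is approached as far as the arm can. A call is refused whole if a number of a shift passes 1 or a number of a turn 1, either way. A call with a gripper value outside its range is refused whole. The fingers move at their own pace and stop on an object; FORCE is the grip in N (left out, the last holds). Time passes only in rows, so rows that do not move let the fingers close. It gives the time, the measured TCP pose, the force, the opening and the grip force at its end, in the units of the state.
- bot.observe(): the state, without advancing time (a new reading comes with each control period).
- imaging.snapshot(name): name is "side" or "top"; returns a dict with "image" (480x640x3 uint8, red, green, blue), "range_z" (480x640 float32, mm along the optical axis (not along the pixel's ray), 0 where there is no reading), "K" (3x3 intrinsics, pixels), "rvec" (rotation vector, rad) and "tvec" (3), from world to camera coordinates, as OpenCV has them. Camera axes: x right, y down, z forward; pixel columns grow to the right and rows downward; lengths in mm; the calibration is good to about 2 mm. A picture is of the moment at which its call begins.
- bot.hand_in(): hands the job in; it is judged then, once.
The state is a dict: "time_s": time; "joint_pos": joint angles; "qvel": joint speeds; "joint_torque": joint torques, N m; "ee_pos": TCP position; "eef_rot": TCP orientation; "contact_force": force on the tool from outside, world axes, zero at the start; "torque": the same for the moment, N m; "grip_width": opening from 0.0 (shut) to 1.0 (fully open); "grip_force": force on a finger pad.
Only numpy, scipy, OpenCV 4.12 (cv2) and the standard library are available. Lean on these libraries where they do the work, as an engineer would, in place of code of your own. Each camera call takes 0.05 s, during which the arm holds its last target. There are 200 camera calls.

### The job

Make up two repair kits from the stock on the bench: put the amber resin bottle and the dark UV torch with the orange-red head into the blue tray, and the small yellow-lidded jar and the orange paste syringe into the red tray. Stand each one upright on the floor of a bay of its own (either bay of the right tray will do), and leave the rest of the stock where it stands: the black glue bottle, the jar with the orange cap, the wire spool and the cyan tape.

Things in the scene. Friction and masses are not known exactly. Their poses are not given: they have to be found in the camera images.
- tray_blue: Blue kit tray, 66 x 129 mm, fixed to the desk; floor 4 mm thick, thin walls around and across the middle, 12 mm high. Two equal bays, 60 x 60 mm clear, a dark pad in each: centres at y = +31.5 and -31.5 mm, x = 0 in the tray frame, floor at z = 4 mm. A tab sticks out 9 mm at each end. Origin: centre of the underside; y runs along the length.
- tray_red: Red kit tray, 66 x 129 mm, fixed to the desk; floor 4 mm thick, thin walls around and across the middle, 12 mm high. Two equal bays, 60 x 60 mm clear, a dark pad in each: centres at y = +31.5 and -31.5 mm, x = 0 in the tray frame, floor at z = 4 mm. A tab sticks out 9 mm at each end. Origin: centre of the underside; y runs along the length.
- resin_bottle: Amber resin bottle, 86 mm tall: round body 36 mm across below, shoulder narrowing above (grip it at 15 to 35 mm), then a thin nozzle at most 12 mm thick from 51 mm up. About 50 g. Origin: centre of the underside; z axis up the thing. Round, so its yaw means nothing. Starts upright on the desk.
- uv_torch: Dark grey UV torch standing on its tail, orange-red head on top, 26 mm across and 87 mm tall. About 90 g. Origin: centre of the underside; z axis up the thing. Round, so its yaw means nothing. Starts upright on the desk.
- yellow_jar: Small jar with yellow lid and white-and-yellow body, 39 mm tall: body 34 mm across, lid 37 mm across from 26 mm up. About 35 g. Origin: centre of the underside; z axis up the thing. Round, so its yaw means nothing. Starts upright on the desk.
- paste_syringe: Orange paste syringe with cream cap, standing on its flange: flange 25 mm across and 5 mm high, barrel 16 mm across up to 78 mm, cap 11 mm across to 88 mm. About 30 g. Origin: centre of the underside; z axis up the thing. Round, so its yaw means nothing. Starts upright on the desk.
- glue_bottle: Black glue bottle with pointed black cap, 27 mm across, 86 mm tall. Stays where it is. Origin: centre of the underside; z axis up the thing. Round, so its yaw means nothing. Starts upright on the desk.
- orange_jar: Jar with orange screw cap and green label, 52 mm across, 68 mm tall. Stays where it is. Origin: centre of the underside; z axis up the thing. Round, so its yaw means nothing. Starts upright on the desk.
- wire_spool: Wire spool with blue flanges, 46 mm across, 22 mm tall. Stays where it is. Origin: centre of the underside; z axis up the thing. Round, so its yaw means nothing. Starts upright on the desk.
- cyan_ring: Flat roll of cyan tape, 43 mm across, 10 mm tall. Stays where it is. Origin: centre of the underside; z axis up the thing. Round, so its yaw means nothing. Starts upright on the desk.
Mind the look-alikes: they are no part of the job. Leave any purple look-alike of the paste_syringe alone.

How it is judged:
By the outcome, as a careful person would: the job done as asked, in the order asked, and still so for the second after the job is handed in, with the robot touching nothing.
It also fails if it takes over 112 s, if anything falls off the work surface, if the arm or the gripper's body presses on something with over 40 N, if the wrist force passes 120 N, or if a joint passes its speed limit or range.

## Working session

There is one attempt and no reset: what is moved stays moved. The work goes in short steps, Python scripts to look and compute and a shell command to move; the robot and the scene stay as the last step left them, time stands still between calls to the robot, and variables do not carry over. Pictures are saved under pics/ and viewed, at most 14 in all, crops included, and the job is handed in when it is done.

```bash
mkdir -p pics; ls
python3 - <<'E'
from plant import bot, imaging
import cv2,numpy as np,pickle
print(bot.observe())
for n in("top","side"):
    s=imaging.snapshot(n); pickle.dump(s,open(n+".pkl","wb")); cv2.imwrite(f"pics/{n}1.png",s["image"][:,:,::-1])
    R=cv2.Rodrigues(np.array(s["rvec"]))[0]; print(n,s["K"],-R.T@np.array(s["tvec"]).ravel(),R)
E
```

```text
pics
{'time_s': 0.0, 'joint_pos': array([ 1.33301714e+00,  3.14235491e-01, -4.80928467e-02,  1.21017408e+00,
        4.56879710e-06,  1.57083463e+00]), 'qvel': array([-0.00079434,  0.00025142,  0.00054791,  0.00031335, -0.00094345,
       -0.00109749]), 'joint_torque': array([ 1.10738631e-04, -5.39584315e+01,  3.39755094e+01,  1.90494518e-02,
       -1.64876960e-04,  5.17663821e-06]), 'ee_pos': array([141.20003856, 582.60046883, 255.42280088]), 'eef_rot': array([-3.72658480e-01, -3.11920235e+00,  2.65997909e-03]), 'contact_force': array([ 0.39558775, -0.1295658 ,  0.4868894 ]), 'torque': array([-0.0219688 , -0.00740081, -0.03976219]), 'grip_force': 0.0, 'grip_width': 1.002467348251819}
top [[622.96188636   0.         319.08882476]
 [  0.         622.96188636 232.59819964]
 [  0.           0.           1.        ]] [ 365.66328652 -249.03358522  858.04268425] [[ 0.02042887 -0.99978196 -0.00432304]
 [-0.98166413 -0.01923864 -0.18964549]
 [ 0.18952097  0.00811801 -0.98184311]]
side [[458.76902689   0.         309.46594912]
 [  0.         458.76902689 234.81980024]
 [  0.           0.           1.        ]] [ 389.30241375 -947.9801069   520.00622131] [[ 0.98083507 -0.19464134  0.00879305]
 [-0.0980361  -0.53201725 -0.84103898]
 [ 0.16837901  0.82405849 -0.54090305]]
```

View pics/top1.png

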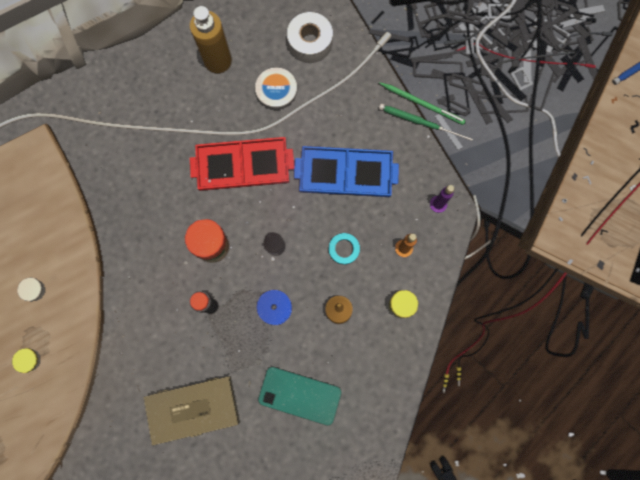

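View pics/side1.png

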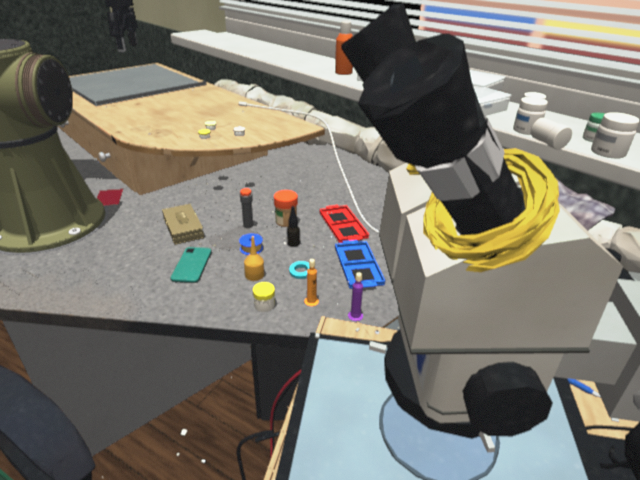

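```bash
cat > h.py <<'E'
import numpy as np,cv2
def ray(s,u,v,z):
    "pixel -> world xy at height z"
    R=cv2.Rodrigues(np.array(s["rvec"]))[0]; c=-R.T@np.array(s["tvec"]).ravel()
    d=R.T@np.linalg.solve(s["K"],[u,v,1]); return (c+d*(z-c[2])/d[2])[:2]
def cloud(s):
    R=cv2.Rodrigues(np.array(s["rvec"]))[0]; v,u=np.mgrid[:480,:640]; D=s["range_z"]
    P=np.linalg.inv(s["K"])@np.stack([u.ravel(),v.ravel(),np.ones(u.size)])*D.ravel()
    return (R.T@(P-np.array(s["tvec"]).reshape(3,1))).T.reshape(480,640,3)
E
python3 - <<'E'
import pickle,cv2,numpy as np
from h import *
s=pickle.load(open("top.pkl","rb"))
im=s["image"][130:330,185:465,::-1]
cv2.imwrite("pics/c1.png",cv2.resize(im,(784,560),interpolation=cv2.INTER_CUBIC))
P=cloud(s);ok=s["range_z"]>0
print("valid",ok.mean())
for n,u,v in [("orj",205,240),("glue",274,243),("cyan",355,249),("syr",411,239),("pur",449,189),("torch",201,302),("spool",285,308),("resin",339,308),("yj",404,304),("redt",220,166),("blu",324,171),("desk",300,215),("bigbottle",203,15),("white",310,35),("tapelid",275,87),("slide",30,290)]:
    print(n,P[v,u].round(0))
# side-cloud obstacles above 120mm in the work region
t=pickle.load(open("side.pkl","rb"));Q=cloud(t)
for nm,C,o in(("top",P,ok),("side",Q,t["range_z"]>0)):
    m=o&(C[...,2]>100)&(C[...,0]>150)&(C[...,0]<1000)&(abs(C[...,1])<700)
    c=C[m]; 
    if len(c):
        k,n=np.unique((c//100).astype(int),axis=0,return_counts=True); print(nm,[(tuple(a*100),b) for a,b in zip(k,n) if b>15][:60])
E
```

```text
valid 0.995888671875
orj [506. -95.  67.]
glue [ 504. -184.   62.]
cyan [ 507. -292.   10.]
syr [ 509. -359.   84.]
pur [ 575. -408.   86.]
torch [424. -99.  88.]
spool [ 424. -199.   22.]
resin [ 421. -269.   74.]
yj [ 431. -355.   41.]
redt [625. -98.   2.]
blu [ 620. -247.    4.]
desk [ 556. -214.   -2.]
bigbottle [ 366. -249.  858.]
white [ 833. -222.   -1.]
tapelid [ 740. -174.   19.]
slide [429.  81. 157.]
top [((np.int64(200), np.int64(0), np.int64(100)), np.int64(4819)), ((np.int64(200), np.int64(100), np.int64(100)), np.int64(290)), ((np.int64(300), np.int64(0), np.int64(100)), np.int64(7625)), ((np.int64(300), np.int64(100), np.int64(100)), np.int64(1189)), ((np.int64(400), np.int64(-700), np.int64(100)), np.int64(957)), ((np.int64(400), np.int64(-600), np.int64(100)), np.int64(1222)), ((np.int64(400), np.int64(0), np.int64(100)), np.int64(6875)), ((np.int64(400), np.int64(100), np.int64(100)), np.int64(1924)), ((np.int64(500), np.int64(-700), np.int64(100)), np.int64(1849)), ((np.int64(500), np.int64(-600), np.int64(100)), np.int64(3250)), ((np.int64(500), np.int64(0), np.
[... 4190 characters left out ...]
((np.int64(500), np.int64(600), np.int64(100)), np.int64(177)), ((np.int64(500), np.int64(600), np.int64(200)), np.int64(248)), ((np.int64(500), np.int64(600), np.int64(300)), np.int64(252)), ((np.int64(600), np.int64(0), np.int64(100)), np.int64(170)), ((np.int64(600), np.int64(100), np.int64(100)), np.int64(133)), ((np.int64(600), np.int64(100), np.int64(200)), np.int64(49)), ((np.int64(600), np.int64(200), np.int64(100)), np.int64(234)), ((np.int64(600), np.int64(200), np.int64(200)), np.int64(390)), ((np.int64(600), np.int64(300), np.int64(100)), np.int64(332)), ((np.int64(600), np.int64(300), np.int64(200)), np.int64(392)), ((np.int64(600), np.int64(400), np.int64(100)), np.int64(164))]
```

View pics/c1.png

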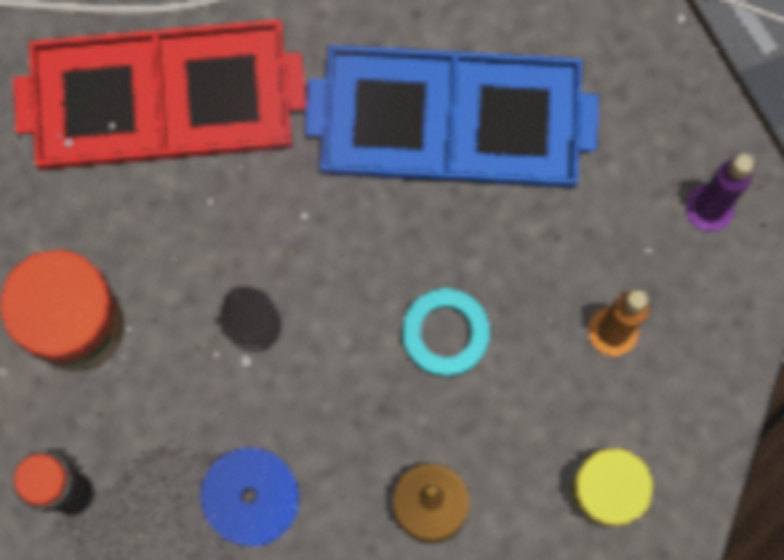

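```bash
python3 - <<'E'
import pickle
from h import *
s=pickle.load(open("top.pkl","rb"));t=pickle.load(open("side.pkl","rb"));P=cloud(s)
for n,u,v,z in [("torch",199.6,301.4,87),("syr",412.5,236.8,88),("yj",404.6,303.9,39),("resin",339.3,305,86),("redL",220,166.1,4),("redR",264.3,162.1,4),("bluL",324.3,170.7,4),("bluR",368.2,173.2,4)]: print(n,ray(s,u,v,z).round(1))
# depth based midpoints
for n,x,y,a,b,r in [("torch",424,-99,82,92,18),("syr",505,-360,83,93,12),("yj",431,-355,34,44,24),("resin",421,-268,80,90,12),("resinlow",421,-268,30,40,24)]:
  for nm,C in(("top",P),("side",cloud(t))):
    m=(abs(C[...,0]-x)<r)&(abs(C[...,1]-y)<r)&(C[...,2]>a)&(C[...,2]<b); q=C[m]
    if len(q): print(n,nm,m.sum(),((q.min(0)+q.max(0))/2).round(1),np.ptp(q,axis=0).round(0))
m=(P[...,2]>130)&(P[...,0]>350)&(P[...,0]<550)&(P[...,1]<100);print("wood ymin",P[m][:,1].min(),P[m][:,2].max())
E
python3 -m crank '[{"gripper":1,"travel":[0,0,-0.9],"rot":[0,0,0]},{"gripper":1,"travel":[0,0,-0.9],"rot":[0,0,0]},{"gripper":1,"travel":[0,0,-0.7],"rot":[0,0,0]},{"gripper":1,"travel":[-0.87,0,0],"rot":[0,0,0.5]},{"gripper":1,"travel":[-0.87,0,0],"rot":[0,0,0.5]},{"gripper":1,"travel":[-0.87,0,0],"rot":[0,0,0.5]},{"gripper":1,"travel":[-0.87,0,0],"rot":[0,0,0.5]},{"gripper":1,"travel":[-0.87,0,0],"rot":[0,0,0.5]}]' 50
```

```text
torch [425.1 -96.9]
syr [ 511.2 -360.1]
yj [ 430.9 -356.1]
resin [ 424.2 -269.5]
redL [624.4 -98.7]
redR [ 631.5 -161.7]
bluL [ 620.4 -247.6]
bluR [ 617.9 -310. ]
torch top 272 [425.9 -95.7  86.2] [22. 23.  8.]
torch side 63 [427.3 -96.9  85.2] [21. 24.  6.]
syr top 38 [ 511.6 -360.6   86.9] [8. 9. 5.]
syr side 17 [ 512.4 -362.1   85.5] [7. 6. 4.]
yj top 590 [ 431.7 -356.4   37.9] [36. 36.  8.]
yj side 252 [ 433.3 -357.    36.6] [35. 35.  5.]
resin top 15 [ 424.4 -269.8   84. ] [5. 4. 7.]
resin side 8 [ 425.5 -270.4   82.4] [4. 6. 3.]
resinlow top 285 [ 423.7 -270.5   35.1] [36. 34. 10.]
resinlow side 130 [ 425.  -277.3   34.9] [35. 23. 10.]
wood ymin -605.670444422119 858.042684247053
time_s: 1.1
ee_pos: [380.0, 478.4, 405.6]
eef_rot: [-1.043, -2.963, 0.001]
contact_force: [-0.7, 0.5, -0.0]
grip_width: 1.002
grip_force: 0.0
```

```bash
python3 -m crank '[{"gripper":1,"travel":[-0.87,0,0],"rot":[0,0,0.5]},{"gripper":1,"travel":[-0.87,0,0],"rot":[0,0,0.5]},{"gripper":1,"travel":[-0.87,0,0],"rot":[0,0,0.5]},{"gripper":1,"travel":[-0.87,0,0],"rot":[0,0,0.5]},{"gripper":1,"travel":[-0.87,0,0],"rot":[0,0,0.5]},{"gripper":1,"travel":[-0.87,0,0],"rot":[0,0,0.5]},{"gripper":1,"travel":[-0.87,0,0],"rot":[0,0,0.5]},{"gripper":1,"travel":[-0.87,0,0],"rot":[0,0,0.5]},{"gripper":1,"travel":[-0.87,0,0],"rot":[0,0,0.5]},{"gripper":1,"travel":[-0.87,0,0],"rot":[0,0,0.64]}]' && python3 -m crank '[{"gripper":0.6,"travel":[-0.8,-0.7,0],"rot":[0,0,0]},{"gripper":0.6,"travel":[-0.8,-0.7,0],"rot":[0,0,0]},{"gripper":0.6,"travel":[0,-0.7,0],"rot":[0,0,0]},{"gripper":0.6,"travel":[0,0,0],"rot":[0,0,0]},{"gripper":0.6,"travel":[0,0,0],"rot":[0,0,0]},{"gripper":0.6,"travel":[0,0,0],"rot":[0,0,0]}]'
```

```text
time_s: 2.35
ee_pos: [623.1, 34.7, 405.5]
eef_rot: [-2.225, -2.217, 0.001]
contact_force: [0.6, -0.2, 0.3]
grip_width: 1.004
grip_force: 0.0
time_s: 3.1
ee_pos: [499.5, -57.2, 405.9]
eef_rot: [-2.221, -2.222, 0.0]
contact_force: [0.1, -0.2, -0.6]
grip_width: 0.599
grip_force: 0.0
```

```bash
python3 -m crank '[{"gripper":0.6,"travel":[-0.9,-0.3,0],"rot":[0,0,0]},{"gripper":0.6,"travel":[-0.9,-0.3,0],"rot":[0,0,0]},{"gripper":0.6,"travel":[-0.9,-0.3,0],"rot":[0,0,0]},{"gripper":0.6,"travel":[-0.847,-0.35,0],"rot":[0,0,0]},{"gripper":0.6,"travel":[0,0,0.95],"rot":[0,0,0]},{"gripper":0.6,"travel":[0,0,0.95],"rot":[0,0,0]},{"gripper":0.6,"travel":[0,0,0.95],"rot":[0,0,0]},{"gripper":0.6,"travel":[0,0,0.95],"rot":[0,0,0]},{"gripper":0.6,"travel":[0,0,0.7],"rot":[0,0,0]},{"gripper":0.6,"travel":[0,0,0],"rot":[0,0,0]}]' && python3 -m crank '[{"gripper":0.6,"travel":[0,0,0],"rot":[0,0,0]},{"gripper":0.6,"travel":[0,0,0],"rot":[0,0,0]}]'
```

```text
time_s: 4.35
ee_pos: [421.6, -268.7, 133.0]
eef_rot: [-2.216, -2.217, 0.003]
contact_force: [0.6, -0.2, 1.4]
grip_width: 0.602
grip_force: 0.0
time_s: 4.6
ee_pos: [425.1, -271.3, 138.4]
eef_rot: [2.219, 2.219, 0.001]
contact_force: [0.7, 0.2, -0.9]
grip_width: 0.599
grip_force: 0.0
```

```bash
python3 -m crank '[{"gripper":0.6,"travel":[0.02,0,0.6],"rot":[0,0,0]},{"gripper":0.6,"travel":[0,0,0.5],"rot":[0,0,0]},{"gripper":0.6,"travel":[0,0,0.3],"rot":[0,0,0]},{"gripper":0.6,"travel":[0,0,0.2],"rot":[0,0,0]},{"gripper":0.6,"travel":[0,0,0],"rot":[0,0,0]},{"gripper":0.6,"travel":[0,0,0],"rot":[0,0,0]}]'
python3 - <<'E'
from plant import imaging
import cv2
s=imaging.snapshot("side");im=s["image"][190:330,200:380,::-1]
cv2.imwrite("pics/r1.png",cv2.resize(im,None,fx=4,fy=4,interpolation=cv2.INTER_CUBIC))
E
```

```text
time_s: 5.35
ee_pos: [424.3, -269.7, 41.3]
eef_rot: [2.221, 2.22, 0.001]
contact_force: [0.1, 0.6, 0.0]
grip_width: 0.599
grip_force: 0.0
```

View pics/r1.png

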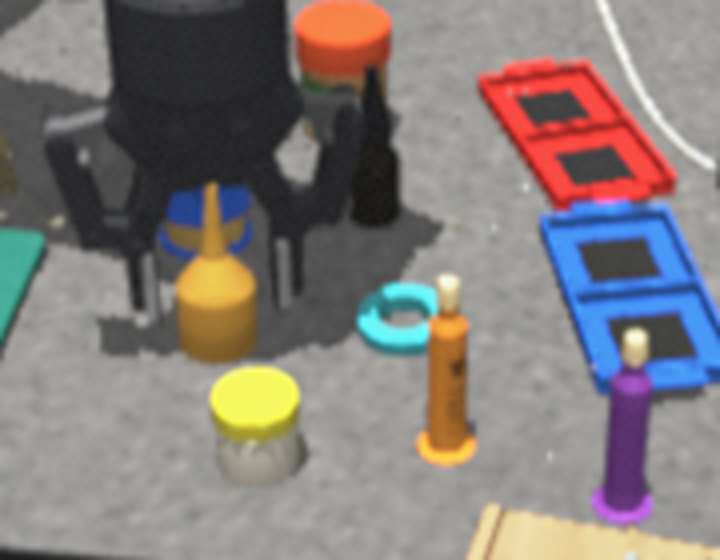

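The bottle (crop 217,320) stands between the jaws with its nozzle clear of the gripper's body. I'll close on it.

```bash
python3 -m crank '[{"gripper":0.2,"travel":[0,0,0],"rot":[0,0,0]},{"gripper":0.2,"travel":[0,0,0],"rot":[0,0,0]},{"gripper":0.2,"travel":[0,0,0],"rot":[0,0,0]},{"gripper":0.2,"travel":[0,0,0],"rot":[0,0,0]},{"gripper":0.2,"travel":[0,0,0],"rot":[0,0,0]},{"gripper":0.2,"travel":[0,0,0],"rot":[0,0,0]}]' 40 && python3 -m crank '[{"gripper":0.2,"travel":[0,0,-0.3],"rot":[0,0,0]},{"gripper":0.2,"travel":[0,0,-0.6],"rot":[0,0,0]},{"gripper":0.2,"travel":[0,0,-0.9],"rot":[0,0,0]},{"gripper":0.2,"travel":[0,0,-0.9],"rot":[0,0,0]},{"gripper":0.2,"travel":[0,0,0],"rot":[0,0,0]},{"gripper":0.2,"travel":[0,0,0],"rot":[0,0,0]}]'
```

```text
time_s: 6.15
ee_pos: [424.0, -269.6, 41.4]
eef_rot: [2.221, 2.22, 0.0]
contact_force: [-1.1, 0.3, 6.5]
grip_width: 0.384
grip_force: 39.2
time_s: 6.9
ee_pos: [423.3, -269.1, 202.2]
eef_rot: [2.222, 2.221, 0.0]
contact_force: [-1.0, 0.8, -1.1]
grip_width: 0.383
grip_force: 40.2
```

Run:
```python
from plant import imaging
import cv2
s=imaging.snapshot("side");im=s["image"][120:280,190:350,::-1]
cv2.imwrite("pics/r2.png",cv2.resize(im,None,fx=3.7,fy=3.7,interpolation=cv2.INTER_CUBIC))
```

```text
(no output)
```

View pics/r2.png

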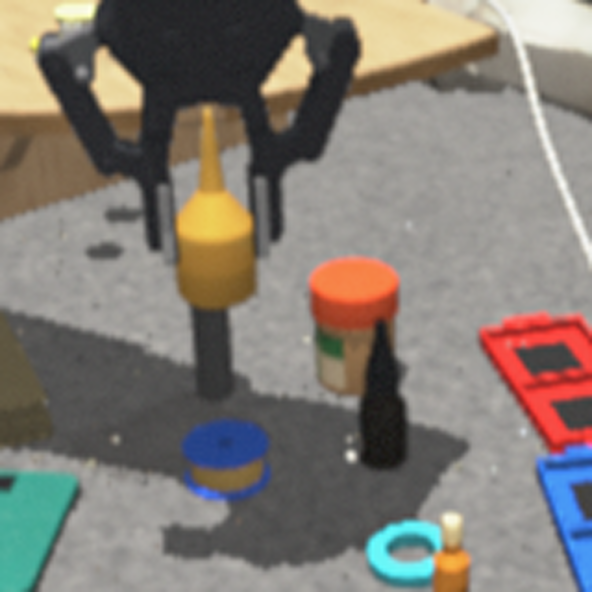

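The bottle is held upright in the jaws (crop 215,250). Next is the blue bay at (618,-310).

```bash
python3 -m crank '[{"gripper":0.2,"travel":[-0.18,0.6,0],"rot":[0,0,0]},{"gripper":0.2,"travel":[-0.25,0.9,0],"rot":[0,0,0]},{"gripper":0.2,"travel":[-0.25,0.9,0],"rot":[0,0,0]},{"gripper":0.2,"travel":[0,0.84,0],"rot":[0,0,0]},{"gripper":0.2,"travel":[0,0,0.7],"rot":[0,0,0]},{"gripper":0.2,"travel":[0,0,0.7],"rot":[0,0,0]},{"gripper":0.2,"travel":[0,0,0.6],"rot":[0,0,0]},{"gripper":0.2,"travel":[0,0,0],"rot":[0,0,0]},{"gripper":0.2,"travel":[0,0,0],"rot":[0,0,0]},{"gripper":0.2,"travel":[0,0,0],"rot":[0,0,0]}]'
```

```text
time_s: 8.2
ee_pos: [619.0, -310.7, 84.2]
eef_rot: [2.22, 2.219, 0.001]
contact_force: [-0.2, -0.5, -0.4]
grip_width: 0.383
grip_force: 40.2
```

Next I'll lower it 38 mm, release it, and rise.

```bash
python3 -m crank '[{"gripper":0.2,"travel":[0,0,0.3],"rot":[0,0,0]},{"gripper":0.2,"travel":[0,0,0.2],"rot":[0,0,0]},{"gripper":0.2,"travel":[0,0,0.1],"rot":[0,0,0]},{"gripper":0.2,"travel":[0,0,0.03],"rot":[0,0,0]},{"gripper":0.2,"travel":[0,0,0],"rot":[0,0,0]},{"gripper":0.2,"travel":[0,0,0],"rot":[0,0,0]}]' && python3 -m crank '[{"gripper":0.6,"travel":[0,0,0],"rot":[0,0,0]},{"gripper":0.6,"travel":[0,0,0],"rot":[0,0,0]},{"gripper":0.6,"travel":[0,0,0],"rot":[0,0,0]},{"gripper":0.6,"travel":[0,0,0],"rot":[0,0,0]},{"gripper":0.6,"travel":[0,0,-0.5],"rot":[0,0,0]},{"gripper":0.6,"travel":[0,0,-0.9],"rot":[0,0,0]},{"gripper":0.6,"travel":[0,0,-0.9],"rot":[0,0,0]},{"gripper":0.6,"travel":[0,0,-0.3],"rot":[0,0,0]},{"gripper":0.6,"travel":[0,0,0],"rot":[0,0,0]},{"gripper":0.6,"travel":[0,0,0],"rot":[0,0,0]}]'
```

```text
time_s: 8.95
ee_pos: [616.9, -309.7, 46.9]
eef_rot: [-2.222, -2.22, 0.001]
contact_force: [-8.6, 4.1, 20.7]
grip_width: 0.383
grip_force: 42.9
time_s: 10.2
ee_pos: [616.8, -309.5, 198.2]
eef_rot: [-2.22, -2.219, 0.002]
contact_force: [-0.4, 0.2, -0.0]
grip_width: 0.601
grip_force: 0.0
```

```bash
python3 -m crank '[{"gripper":0.6,"travel":[0.7,-0.65,0],"rot":[0,0,0]},{"gripper":0.6,"travel":[0.7,-0.65,0],"rot":[0,0,0]},{"gripper":0.6,"travel":[0.7,-0.65,0],"rot":[0,0,0]},{"gripper":0.6,"travel":[0.7,-0.65,0],"rot":[0,0,0]},{"gripper":0.6,"travel":[0.74,-0.58,0],"rot":[0,0,0]},{"gripper":0.6,"travel":[0,0,0.6],"rot":[0,0,0]},{"gripper":0.6,"travel":[0,0,0.6],"rot":[0,0,0]},{"gripper":0.6,"travel":[0,0,0],"rot":[0,0,0]},{"gripper":0.6,"travel":[0,0,0],"rot":[0,0,0]},{"gripper":0.6,"travel":[0,0,0],"rot":[0,0,0]}]';python3 - <<'E'
from plant import imaging
import cv2,pickle
from h import *
s=imaging.snapshot("top");cv2.imwrite("pics/t2.png",s["image"][:,:,::-1])
C=cloud(imaging.snapshot("side"))
q=C[(abs(C[...,0]-618)<25)&(abs(C[...,1]+310)<25)&(C[...,2]>15)]
print(q[q[:,2]>70].mean(0),q[q[:,2]<40].min(0),q[q[:,2]<40].max(0))
E
```

```text
time_s: 11.45
ee_pos: [428.0, -97.9, 129.5]
eef_rot: [2.221, 2.22, 0.001]
contact_force: [-0.1, -0.6, -0.7]
grip_width: 0.598
grip_force: 0.0
[ 618.9729308  -312.03024328   79.6315914 ] [ 599.55764646 -330.64573608   15.19100458] [ 635.09107871 -303.21005142   39.96991827]
```

View pics/t2.png

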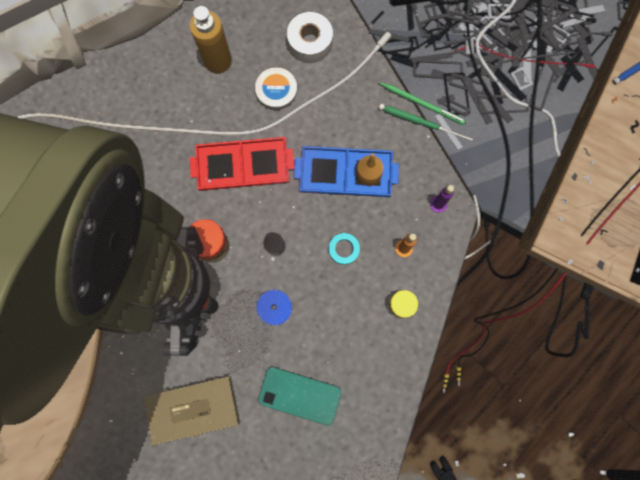

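The resin bottle stands upright in the right blue bay (369,168). Next I'll lower onto the torch.

```bash
python3 -m crank '[{"gripper":0.6,"travel":[0.01,-0.02,0.5],"rot":[0,0,0]},{"gripper":0.6,"travel":[0,0,0.4],"rot":[0,0,0]},{"gripper":0.6,"travel":[0,0,0.3],"rot":[0,0,0]},{"gripper":0.6,"travel":[0,0,0.1],"rot":[0,0,0]},{"gripper":0.6,"travel":[0,0,0],"rot":[0,0,0]},{"gripper":0.6,"travel":[0,0,0],"rot":[0,0,0]}]' && python3 -m crank '[{"gripper":0.1,"travel":[0,0,0],"rot":[0,0,0]},{"gripper":0.1,"travel":[0,0,0],"rot":[0,0,0]},{"gripper":0.1,"travel":[0,0,0],"rot":[0,0,0]},{"gripper":0.1,"travel":[0,0,0],"rot":[0,0,0]},{"gripper":0.1,"travel":[0,0,0],"rot":[0,0,0]},{"gripper":0.1,"travel":[0,0,0],"rot":[0,0,0]},{"gripper":0.1,"travel":[0,0,0],"rot":[0,0,0]}]' 40
```

```text
time_s: 12.3
ee_pos: [426.7, -97.2, 51.4]
eef_rot: [2.221, 2.22, 0.001]
contact_force: [0.4, -0.3, -0.2]
grip_width: 0.602
grip_force: 0.0
time_s: 13.18
ee_pos: [426.4, -97.1, 51.2]
eef_rot: [2.221, 2.22, 0.001]
contact_force: [-2.2, -1.0, 5.8]
grip_width: 0.297
grip_force: 39.0
```

```bash
python3 -m crank '[{"gripper":0.1,"travel":[0,0,-0.4],"rot":[0,0,0]},{"gripper":0.1,"travel":[0,0,-0.7],"rot":[0,0,0]},{"gripper":0.1,"travel":[0,0,-0.8],"rot":[0,0,0]},{"gripper":0.1,"travel":[0,0,-0.6],"rot":[0,0,0]},{"gripper":0.1,"travel":[-0.51,0.6,0],"rot":[0,0,0]},{"gripper":0.1,"travel":[-0.6,0.7,0],"rot":[0,0,0]},{"gripper":0.1,"travel":[-0.6,0.7,0],"rot":[0,0,0]},{"gripper":0.1,"travel":[-0.6,0.7,0],"rot":[0,0,0]},{"gripper":0.1,"travel":[-0.2,0.53,0],"rot":[0,0,0]},{"gripper":0.1,"travel":[0,0,0],"rot":[0,0,0]}]' && python3 -m crank '[{"gripper":0.1,"travel":[0,0,0.6],"rot":[0,0,0]},{"gripper":0.1,"travel":[0,0,0.6],"rot":[0,0,0]},{"gripper":0.1,"travel":[0,0,0.6],"rot":[0,0,0]},{"gripper":0.1,"travel":[0,0,0],"rot":[0,0,0]},{"gripper":0.1,"travel":[0,0,0],"rot":[0,0,0]},{"gripper":0.1,"travel":[0,0,0],"rot":[0,0,0]}]'
```

```text
time_s: 14.42
ee_pos: [621.0, -248.6, 199.2]
eef_rot: [-2.222, -2.22, 0.0]
contact_force: [-0.3, 0.1, -0.6]
grip_width: 0.291
grip_force: 39.7
time_s: 15.18
ee_pos: [620.8, -248.1, 94.8]
eef_rot: [2.22, 2.219, 0.002]
contact_force: [0.0, -1.3, -0.8]
grip_width: 0.288
grip_force: 39.6
```

```bash
python3 -m crank '[{"gripper":0.1,"travel":[0,0,0.3],"rot":[0,0,0]},{"gripper":0.1,"travel":[0,0,0.2],"rot":[0,0,0]},{"gripper":0.1,"travel":[0,0,0.1],"rot":[0,0,0]},{"gripper":0.1,"travel":[0,0,0.03],"rot":[0,0,0]},{"gripper":0.1,"travel":[0,0,0],"rot":[0,0,0]},{"gripper":0.1,"travel":[0,0,0],"rot":[0,0,0]}]'
```

```text
time_s: 15.92
ee_pos: [618.8, -247.3, 55.3]
eef_rot: [-2.221, -2.22, 0.001]
contact_force: [-5.2, 1.2, 8.9]
grip_width: 0.292
grip_force: 40.5
```

Contact with the floor. I'll release, rise, then go to the yellow jar at (431.5,-356.5).

```bash
python3 -m crank '[{"gripper":0.6,"travel":[0,0,0],"rot":[0,0,0]},{"gripper":0.6,"travel":[0,0,0],"rot":[0,0,0]},{"gripper":0.6,"travel":[0,0,0],"rot":[0,0,0]},{"gripper":0.6,"travel":[0,0,0],"rot":[0,0,0]},{"gripper":0.6,"travel":[0,0,-0.5],"rot":[0,0,0]},{"gripper":0.6,"travel":[0,0,-0.9],"rot":[0,0,0]},{"gripper":0.6,"travel":[0,0,-0.9],"rot":[0,0,0]},{"gripper":0.6,"travel":[0,0,0],"rot":[0,0,0]}]' && python3 -m crank '[{"gripper":0.7,"travel":[-0.4,-0.7,0],"rot":[0,0,0]},{"gripper":0.7,"travel":[-0.4,-0.7,0],"rot":[0,0,0]},{"gripper":0.7,"travel":[-0.4,-0.7,0],"rot":[0,0,0]},{"gripper":0.7,"travel":[-0.4,-0.7,0],"rot":[0,0,0]},{"gripper":0.7,"travel":[-0.22,-0.33,0],"rot":[0,0,0]},{"gripper":0.7,"travel":[0,0,0.8],"rot":[0,0,0]},{"gripper":0.7,"travel":[0,0,0.8],"rot":[0,0,0]},{"gripper":0.7,"travel":[0,0,0],"rot":[0,0,0]},{"gripper":0.7,"travel":[0,0,0],"rot":[0,0,0]},{"gripper":0.7,"travel":[0,0,0],"rot":[0,0,0]}]';python3 - <<'E'
from plant import imaging
import cv2,pickle
from h import *
for n in("top","side"):
  C=cloud(imaging.snapshot(n))
  for x,y,z in((620,-248,80),(618,-310,70)):
    q=C[(abs(C[...,0]-x)<25)&(abs(C[...,1]-y)<25)&(C[...,2]>z)];print(n,len(q),q.min(0),q.max(0))
E
```

```text
time_s: 16.92
ee_pos: [622.7, -248.9, 198.5]
eef_rot: [2.216, 2.215, 0.006]
contact_force: [-0.1, -0.8, -0.2]
grip_width: 0.601
grip_force: 0.0
time_s: 18.18
ee_pos: [433.2, -357.7, 98.8]
eef_rot: [2.219, 2.219, 0.001]
contact_force: [-0.2, 0.6, 0.3]
grip_width: 0.7
grip_force: 0.0
top 310 [ 605.15154722 -258.62230603   80.12356379] [ 629.75865409 -233.82518147   94.94683552]
top 40 [ 613.81101698 -313.82845604   70.03552167] [ 619.86295071 -306.60567766   92.43542632]
side 126 [ 606.45776274 -260.57681754   80.03852213] [ 631.89830842 -237.73685585   92.73293207]
side 42 [ 615.66085327 -315.00240052   70.15993561] [ 623.01834499 -308.88665569   90.23355035]
```

```bash
python3 -m crank '[{"gripper":0.7,"travel":[0.01,-0.02,0.4],"rot":[0,0,0]},{"gripper":0.7,"travel":[0,0,0.4],"rot":[0,0,0]},{"gripper":0.7,"travel":[0,0,0.23],"rot":[0,0,0]},{"gripper":0.7,"travel":[0,0,0],"rot":[0,0,0]},{"gripper":0.7,"travel":[0,0,0],"rot":[0,0,0]}]' && python3 -m crank '[{"gripper":0.2,"travel":[0,0,0],"rot":[0,0,0]},{"gripper":0.2,"travel":[0,0,0],"rot":[0,0,0]},{"gripper":0.2,"travel":[0,0,0],"rot":[0,0,0]},{"gripper":0.2,"travel":[0,0,0],"rot":[0,0,0]},{"gripper":0.2,"travel":[0,0,0],"rot":[0,0,0]},{"gripper":0.2,"travel":[0,0,0],"rot":[0,0,0]},{"gripper":0.2,"travel":[0,0,0],"rot":[0,0,0]}]' 40
```

```text
time_s: 18.9
ee_pos: [431.2, -356.7, 35.8]
eef_rot: [2.221, 2.22, 0.0]
contact_force: [-0.6, -0.1, -0.5]
grip_width: 0.7
grip_force: 0.0
time_s: 19.77
ee_pos: [431.1, -356.7, 36.0]
eef_rot: [2.221, 2.22, 0.0]
contact_force: [-0.9, 0.8, 6.0]
grip_width: 0.416
grip_force: 39.5
```

```bash
python3 -m crank '[{"gripper":0.2,"travel":[0,0,-0.4],"rot":[0,0,0]},{"gripper":0.2,"travel":[0,0,-0.8],"rot":[0,0,0]},{"gripper":0.2,"travel":[0,0,-0.9],"rot":[0,0,0]},{"gripper":0.2,"travel":[0,0,-0.7],"rot":[0,0,0]},{"gripper":0.2,"travel":[0.4,0.3,0],"rot":[0,0,0]},{"gripper":0.2,"travel":[0.7,0.5,0],"rot":[0,0,0]},{"gripper":0.2,"travel":[0.8,0.6,0],"rot":[0,0,0]},{"gripper":0.2,"travel":[0.8,0.6,0],"rot":[0,0,0]},{"gripper":0.2,"travel":[0.8,0.6,0],"rot":[0,0,0]},{"gripper":0.2,"travel":[0.8,0.6,0],"rot":[0,0,0]}]' && python3 -m crank '[{"gripper":0.2,"travel":[0,0.02,0],"rot":[0,0,0]},{"gripper":0.2,"travel":[0,0,0.6],"rot":[0,0,0]},{"gripper":0.2,"travel":[0,0,0.8],"rot":[0,0,0]},{"gripper":0.2,"travel":[0,0,0.6],"rot":[0,0,0]},{"gripper":0.2,"travel":[0,0,0],"rot":[0,0,0]},{"gripper":0.2,"travel":[0,0,0],"rot":[0,0,0]},{"gripper":0.2,"travel":[0,0,0],"rot":[0,0,0]}]'
```

```text
time_s: 21.02
ee_pos: [623.7, -96.6, 203.2]
eef_rot: [2.222, 2.221, 0.0]
contact_force: [0.5, -0.7, 0.2]
grip_width: 0.42
grip_force: 40.0
time_s: 21.9
ee_pos: [625.4, -98.8, 85.2]
eef_rot: [2.22, 2.219, 0.003]
contact_force: [0.1, -0.4, 0.6]
grip_width: 0.419
grip_force: 40.1
```

```bash
python3 -m crank '[{"gripper":0.2,"travel":[0,0,0.35],"rot":[0,0,0]},{"gripper":0.2,"travel":[0,0,0.25],"rot":[0,0,0]},{"gripper":0.2,"travel":[0,0,0.1],"rot":[0,0,0]},{"gripper":0.2,"travel":[0,0,0.04],"rot":[0,0,0]},{"gripper":0.2,"travel":[0,0,0],"rot":[0,0,0]},{"gripper":0.2,"travel":[0,0,0],"rot":[0,0,0]}]'
```

```text
time_s: 22.65
ee_pos: [623.5, -98.2, 41.5]
eef_rot: [2.222, 2.221, 0.0]
contact_force: [-9.7, 1.8, 21.6]
grip_width: 0.42
grip_force: 41.9
```

```bash
python3 -m crank '[{"gripper":0.65,"travel":[0,0,0],"rot":[0,0,0]},{"gripper":0.65,"travel":[0,0,0],"rot":[0,0,0]},{"gripper":0.65,"travel":[0,0,0],"rot":[0,0,0]},{"gripper":0.65,"travel":[0,0,0],"rot":[0,0,0]},{"gripper":0.65,"travel":[0,0,-0.5],"rot":[0,0,0]},{"gripper":0.65,"travel":[0,0,-0.9],"rot":[0,0,0]},{"gripper":0.65,"travel":[0,0,-0.9],"rot":[0,0,0]},{"gripper":0.65,"travel":[0,0,-0.4],"rot":[0,0,0]}]' && python3 -m crank '[{"gripper":0.5,"travel":[-0.85,-0.36,0],"rot":[0,0,0]},{"gripper":0.5,"travel":[-0.85,-0.36,0],"rot":[0,0,0]},{"gripper":0.5,"travel":[-0.85,-0.36,0],"rot":[0,0,0]},{"gripper":0.5,"travel":[-0.85,-0.36,0],"rot":[0,0,0]},{"gripper":0.5,"travel":[-0.85,-0.36,0],"rot":[0,0,0]},{"gripper":0.5,"travel":[-0.12,-0.07,0],"rot":[0,0,0]},{"gripper":0.5,"travel":[0,0,0.6],"rot":[0,0,0]},{"gripper":0.5,"travel":[0,0,0.6],"rot":[0,0,0]},{"gripper":0.5,"travel":[0,0,0],"rot":[0,0,0]},{"gripper":0.5,"travel":[0,0,0],"rot":[0,0,0]}]';python3 - <<'E'
from plant import imaging,bot
import cv2
print(bot.observe()["ee_pos"])
s=imaging.snapshot("top");cv2.imwrite("pics/t3.png",s["image"][:,:,::-1])
E
```

```text
time_s: 23.65
ee_pos: [625.8, -98.5, 204.6]
eef_rot: [2.219, 2.218, 0.005]
contact_force: [-0.3, -0.1, 1.0]
grip_width: 0.651
grip_force: 0.0
time_s: 24.9
ee_pos: [512.5, -360.3, 129.8]
eef_rot: [2.22, 2.221, 0.001]
contact_force: [-0.3, -0.8, 0.1]
grip_width: 0.495
grip_force: 0.0
[ 512.49583301 -360.30823908  129.79753002]
```

View pics/t3.png

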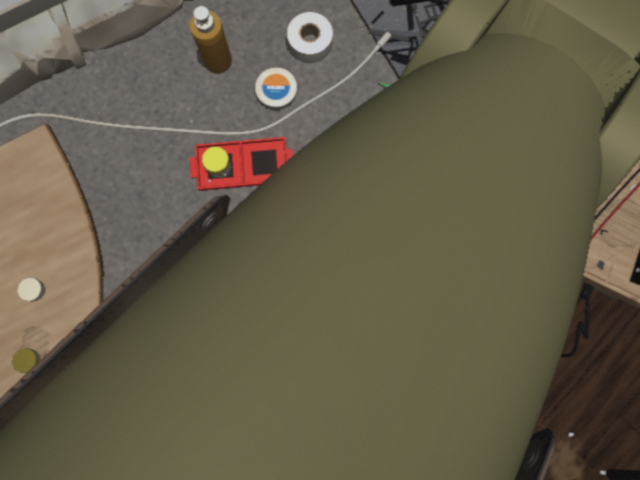

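The yellow jar stands in the left red bay (216,160). Now the syringe.

```bash
python3 -m crank '[{"gripper":0.5,"travel":[0,-0.01,0.5],"rot":[0,0,0]},{"gripper":0.5,"travel":[0,0,0.4],"rot":[0,0,0]},{"gripper":0.5,"travel":[0,0,0.3],"rot":[0,0,0]},{"gripper":0.5,"travel":[0,0,0.08],"rot":[0,0,0]},{"gripper":0.5,"travel":[0,0,0],"rot":[0,0,0]},{"gripper":0.5,"travel":[0,0,0],"rot":[0,0,0]}]' && python3 -m crank '[{"gripper":0,"travel":[0,0,0],"rot":[0,0,0]},{"gripper":0,"travel":[0,0,0],"rot":[0,0,0]},{"gripper":0,"travel":[0,0,0],"rot":[0,0,0]},{"gripper":0,"travel":[0,0,0],"rot":[0,0,0]},{"gripper":0,"travel":[0,0,0],"rot":[0,0,0]},{"gripper":0,"travel":[0,0,0],"rot":[0,0,0]},{"gripper":0,"travel":[0,0,0],"rot":[0,0,0]}]' 35
```

```text
time_s: 25.7
ee_pos: [511.7, -360.9, 52.8]
eef_rot: [2.221, 2.22, 0.0]
contact_force: [0.5, -0.6, 0.0]
grip_width: 0.499
grip_force: 0.0
time_s: 26.58
ee_pos: [511.4, -360.7, 52.3]
eef_rot: [2.221, 2.22, 0.0]
contact_force: [0.2, -0.8, 4.8]
grip_width: 0.179
grip_force: 34.5
```

```bash
python3 -m crank '[{"gripper":0,"travel":[0,0,-0.4],"rot":[0,0,0]},{"gripper":0,"travel":[0,0,-0.7],"rot":[0,0,0]},{"gripper":0,"travel":[0,0,-0.8],"rot":[0,0,0]},{"gripper":0,"travel":[0,0,-0.7],"rot":[0,0,0]},{"gripper":0,"travel":[0.42,0.25,0],"rot":[0,0,0]},{"gripper":0,"travel":[0.7,0.4,0],"rot":[0,0,0]},{"gripper":0,"travel":[0.8,0.5,0],"rot":[0,0,0]},{"gripper":0,"travel":[0.8,0.5,0],"rot":[0,0,0]},{"gripper":0,"travel":[0.6,0.35,0],"rot":[0,0,0]},{"gripper":0,"travel":[0,0,0],"rot":[0,0,0]}]' && python3 -m crank '[{"gripper":0,"travel":[0,0,0.6],"rot":[0,0,0]},{"gripper":0,"travel":[0,0,0.7],"rot":[0,0,0]},{"gripper":0,"travel":[0,0,0.6],"rot":[0,0,0]},{"gripper":0,"travel":[0,0,0],"rot":[0,0,0]},{"gripper":0,"travel":[0,0,0],"rot":[0,0,0]},{"gripper":0,"travel":[0,0,0],"rot":[0,0,0]}]'
```

```text
time_s: 27.82
ee_pos: [632.0, -158.3, 206.9]
eef_rot: [-2.216, -2.225, -0.0]
contact_force: [-0.6, -0.6, -0.1]
grip_width: 0.177
grip_force: 34.3
time_s: 28.58
ee_pos: [632.4, -161.9, 95.9]
eef_rot: [2.22, 2.219, 0.003]
contact_force: [-0.8, 0.4, 0.1]
grip_width: 0.178
grip_force: 34.3
```

```bash
python3 -m crank '[{"gripper":0,"travel":[0,0,0.3],"rot":[0,0,0]},{"gripper":0,"travel":[0,0,0.2],"rot":[0,0,0]},{"gripper":0,"travel":[0,0,0.1],"rot":[0,0,0]},{"gripper":0,"travel":[0,0,0.03],"rot":[0,0,0]},{"gripper":0,"travel":[0,0,0],"rot":[0,0,0]},{"gripper":0,"travel":[0,0,0],"rot":[0,0,0]}]'
```

```text
time_s: 29.32
ee_pos: [630.3, -161.1, 57.7]
eef_rot: [-2.221, -2.221, 0.001]
contact_force: [-8.3, 2.0, 18.9]
grip_width: 0.178
grip_force: 36.7
```

Floor contact again. I'll release and retreat up and inward so the camera sees everything.

```bash
python3 -m crank '[{"gripper":0.4,"travel":[0,0,0],"rot":[0,0,0]},{"gripper":0.4,"travel":[0,0,0],"rot":[0,0,0]},{"gripper":0.4,"travel":[0,0,0],"rot":[0,0,0]},{"gripper":0.4,"travel":[0,0,0],"rot":[0,0,0]},{"gripper":0.4,"travel":[0,0,-0.5],"rot":[0,0,0]},{"gripper":0.4,"travel":[0,0,-0.9],"rot":[0,0,0]},{"gripper":0.4,"travel":[0,0,-0.9],"rot":[0,0,0]},{"gripper":0.4,"travel":[0,0,-0.9],"rot":[0,0,0]},{"gripper":0.4,"travel":[0,0,-0.9],"rot":[0,0,0]},{"gripper":0.4,"travel":[0,0,-0.9],"rot":[0,0,0]}]' && python3 -m crank '[{"gripper":0.4,"travel":[0.8,0,0],"rot":[0,0,0]},{"gripper":0.4,"travel":[0.8,-0.3,0],"rot":[0,0,0]},{"gripper":0.4,"travel":[0.8,-0.3,0],"rot":[0,0,0]},{"gripper":0.4,"travel":[0.8,-0.3,0],"rot":[0,0,0]},{"gripper":0.4,"travel":[0.8,-0.3,0],"rot":[0,0,0]},{"gripper":0.4,"travel":[0.8,-0.3,0],"rot":[0,0,0]},{"gripper":0.4,"travel":[0.8,0,0],"rot":[0,0,0]},{"gripper":0.4,"travel":[0,0,0],"rot":[0,0,0]},{"gripper":0.4,"travel":[0,0,0],"rot":[0,0,0]},{"gripper":0.4,"travel":[0,0,0],"rot":[0,0,0]}]';python3 - <<'E'
from plant import imaging
import cv2,numpy as np
a=imaging.snapshot("top")["image"][120:340,130:460];b=imaging.snapshot("side")["image"][170:330,160:400]
cv2.imwrite("pics/f.png",np.vstack([cv2.resize(x,(420,280),interpolation=cv2.INTER_CUBIC) for x in(a,b)])[:,:,::-1])
E
```

```text
time_s: 30.58
ee_pos: [630.9, -161.2, 357.7]
eef_rot: [2.222, 2.221, 0.0]
contact_force: [1.2, -0.9, 0.6]
grip_width: 0.401
grip_force: 0.0
time_s: 31.82
ee_pos: [541.4, 173.7, 355.9]
eef_rot: [2.223, 2.219, -0.0]
contact_force: [0.3, -0.3, 0.5]
grip_width: 0.402
grip_force: 0.0
```

View pics/f.png

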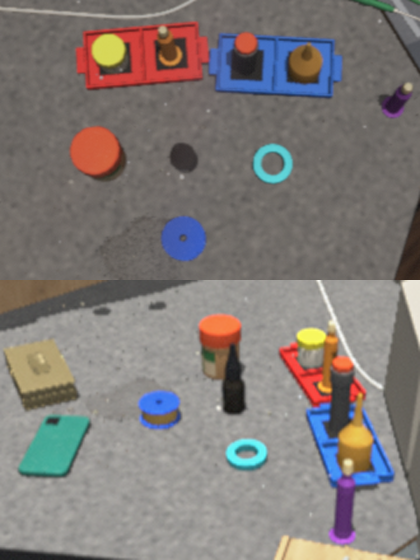

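All four stand upright in their own bays: jar (108,50) and syringe (170,50) in red, torch (247,58) and resin (305,65) in blue. The rest of the stock hasn't moved.

```bash
python3 -c "
from plant import bot
print(bot.hand_in())"
```

```text
the job is handed in; nothing more can be done
None
```

The job is handed in at about 32 s of the 112 s allowed: resin bottle and torch stand upright in the blue tray, yellow-lidded jar and orange syringe in the red tray, each in its own bay, and the last pictures show the rest of the stock still in place; the hand-in returned no verdict.

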